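# Release the ratchet jaw of the calculator holder

### The arm

A 6-joint arm with a two-finger parallel gripper is mounted at the origin on the work surface. World frame = base frame: x ahead of the robot, y to its left, z up, the work surface at z = 0. Lengths are in mm, angles in rad, forces in N, time in s.
With the tool pointing down it reaches from about 350 to 875 mm from the base axis. Payload 4.2 kg.
Tool frame: the origin (TCP) lies on the mounting face of the last link; the fingertips stand 173 mm ahead of it and the grasp point (between the pads) lies 155 mm ahead of it; z points along the fingers, y is the line along which they close (so a half turn about z gives the same grasp; the last joint's range is limited). The gripper opens to 85 mm and grips with 20 to 120 N. Pads are 22 mm wide; open, the fingers measure 114 mm over their backs; the gripper's body (76 mm by 85 mm) begins 54 mm behind the grasp point. The pads swing forward as they close: fully open they stand 13 mm farther back than shut.
Start: joints at [-1.053, 0.385, 0.008, 0, -1.194, -0.259], TCP at [159.968, -604.161, 404.712] pointing down, gripper open.
Joint ranges: [-3.14, 3.14], [-1.21, 2.06], [-1.07, 1.41], [-3.16, 2.05], [-2.99, -0.16], [-3.1, 3.1]. Speed limits (rad/s): [2.79, 2.79, 3.14, 3.14, 3.14, 3.14].

### API

Orientations are given as a unit quaternion [x, y, z, w].
In Python, from bench import arm gives the robot as it stands.
- The arm moves only by the tool carry_out, never from a script. Its argument "rows" is a list of rows, each a list of 7 numbers: the shift along the tool's x, y, z as a fraction of full scale, then the turn, a rotation vector about the tool's x, y, z as a fraction of full scale, then the opening, from -1 (shut) to 1 (fully open). A call has 1 to 12 rows; each row is the pose to reach, as a shift and turn from the pose commanded when the call began, along the tool's axes at that moment, turning the shorter way round; what a row does not reach only later rows make up. Full scale, the value 1, is 20 cm for a shift and pi rad for a turn. A row lasts 1/8 s, in which the tool goes at most 62.5 mm and 10.7 degrees, less where a joint would pass 70% of its speed; a pose out of reach is approached as far as the arm can. A call with a number of a shift or a turn outside -1 to 1 is refused whole. A call with a gripper value outside its range is refused whole. The fingers move at their own pace and stop on an object; the grip force is fixed at half the most. Time passes only in rows, so rows that repeat a pose let the fingers close. It gives the time, the measured TCP pose, the force, the opening and the grip force at its end, in the units of the state.
- arm.read_state(): the state, without advancing time (a new reading comes with each control period).
- arm.get_image(name): name is "scene" or "top" or "wrist"; returns (picture, depth): 384x512x3 uint8, red, green, blue; 384x512 float32, mm along the optical axis (not along the pixel's ray), 0 where there is no reading.
- arm.calibration(name): a dict with "mtx" (3x3 intrinsics, pixels), "cam_to_world" (4x4, takes a point from camera to world coordinates). Camera axes: x right, y up, looking along -z (the intrinsics and any distortion apply to the point x, -y, -z); pixel columns grow to the right and rows downward; lengths in mm; the calibration is good to about 2 mm. The wrist camera is an equidistant fisheye: a pixel r from the principal point sees the ray r / f radians off the axis. A picture is of the moment at which its call begins: read the wrist's pose just before it. calibration takes no time and is no camera call; for the wrist camera it gives the pose at the moment of the call.
- arm.job_done(): hands the job in; it is judged then, once.
The state is a dict: "clock": time; "joints": joint angles; "joint_vel": joint speeds; "joint_efforts": joint torques, N m; "position": TCP position; "ee_rot": TCP orientation; "contact_force": force on the tool from outside, world axes, zero at the start; "wrist_torque": the same for the moment, N m; "gripper_width": finger opening in mm; "grasp_force": force on a finger pad.
Only numpy, scipy, OpenCV 4.12 (cv2) and the standard library are available. Lean on these libraries where they do the work, as an engineer would, in place of code of your own. Each camera call takes 0.05 s, during which the arm holds its last target. There are 200 camera calls.

### The job

The calculator is held in the demonstration holder on the counter. Press down the release pad on top of the sliding jaw and push the jaw back along its bar all the way to the end stop (it goes back only while the pad is held down), then let go so that the release springs up again. Leave the calculator lying in the holder and do not disturb the things standing around it.

Things in the scene. Friction and masses are not known exactly. Their poses are not given: they have to be found in the camera images.
- holder: Grey metal clamp screwed to the counter, base plate 110 x 300 x 12 mm (x, y, z); place and yaw vary. Origin at counter height on the bar's centre line; +y runs along the bar the way the jaw opens, z up. Steel ratchet bar 24 mm wide with saw teeth at 8 mm pitch, tips 24 mm above the counter. Fixed jaw at the -y end: face at y = -143 mm, top 52 mm up.
- jaw (a joint): Travel of the sliding jaw in m: 0 to 0.003 at the start (closed on the calculator), 0.080 at the end stop. The jaw is 90 mm wide, 103 mm long, captive on the bar, and slides with about 3 N while the release is down. With the release up it can go only towards the calculator; pushed back, it stops within 8 mm. Its 12 mm front plate reaches 53 mm above the counter, 48 mm in front of the pad.
- release (a joint): Angle of the release lever in rad: 0 up (ratchet engaged), 0.26 fully down. The pad's centre sinks about 8 mm in all; from 0.10 rad (3 mm down) the ratchet is free. Sprung: about 1 N to start, 2.5 N halfway and 4 N fully down at the pad's centre, up to 6 N at its front edge. Let go, it springs up to 0, or to as much as 0.09 where its tooth rests on the slope of a bar tooth, as it may at the start.
- release_pad (a point): Centre of the top face of the release pad: flat ribbed black plastic thumb pad on the steel lever, 40 mm wide (holder x), 32 mm long (holder y), 44 mm above the counter when up. It rides on the sliding jaw, behind the lever's pivot. Up, its rear (+y) edge is tilted 7 degrees upward; halfway down it is level, fully down it tilts as much the other way. Nothing stands above or beside it.
- push_plate (a point): Point on the front face (looking to holder -y, towards the pad) of the upright push plate at the back of the sliding jaw: 46 mm wide, 7 mm thick, top 67 mm above the counter. The point is 56 mm up, 20 mm from the pad's centre along holder y, 4 mm behind the pad's rear edge. A finger standing on the pad pushes this face to move the jaw to +y.
- end_stop (a point): Middle of the top edge of the end stop's face that the back of the jaw meets: grey block on the holder's +y end, 70 mm wide, 14 mm thick, top 40 mm above the counter.
- calculator: Black plastic scientific calculator, loose, lying keys up across the holder between the jaws, on two rubber rests 22 mm above the counter: 150 mm long (holder x), 78 mm wide (holder y), 22 mm thick, 34 mm at the raised display. Origin at the centre of its underside.
- mug: White ceramic mug holding four pencils, loose, 80 mm across, 95 mm high, pencil tips up to about 165 mm; handle at its +y. Origin at the centre of its underside.
- stapler: Chrome stapler, loose, 145 x 34 mm, 56 mm high, long along its x. Origin at the centre of its underside.
- battery_case: Blue plastic battery case, loose, 100 x 64 mm, 32 mm high. Origin at the centre of its underside.
- bell: Brass counter bell, loose, 80 mm across, 56 mm high. Origin at the centre of its underside.

How it is judged (in metres and radians):
On the way, in this order (a step that is already met when the one before it is completed fails the run):
1. the fingers press the release pad down, the jaw not yet back (value of joint release above 0.08 rad and contact force between the fingers and release above 0.5 N and value of joint jaw below 0.05 m), for 0.1 s.
2. the jaw is pushed back to its end stop (value of joint jaw above 0.074 m), for 0.1 s.
At the end, for the whole second after the job is handed in: The jaw stands within 8 mm of its fully back position (joint jaw over 0.072) and is still, the release has sprung up (under 0.11 rad: it may rest on the slope of a tooth), and the calculator lies flat on its rests within 15 mm of where it was (value of joint jaw above 0.072 m and velocity of joint jaw between -0.005 and 0.005 m/s and value of joint release below 0.11 rad and distance of calculator from where it was at the start of the episode below 0.015 m and angle between calculator's own z axis and vertical below 0.1 rad); the robot touches nothing.
It fails at once if the calculator is lifted or shoved (distance of calculator from where it was at the start of the episode above 0.025 m or angle between calculator's own z axis and vertical above 0.2 rad).
It fails at once if the mug, stapler, battery case or bell is moved or tipped (distance of any of mug, stapler, battery_case, bell from where it was at the start of the episode above 0.02 m or angle between mug's own z axis and vertical above 0.2 rad).
It also fails if it takes over 29 s, if anything falls off the work surface, if the arm or the gripper's body presses on something with over 40 N, if the wrist force passes 120 N, or if a joint passes its speed limit or range.

## Working session

There is one attempt and no reset: what is moved stays moved. The work goes in short steps, Python scripts to look and compute and a tool call to move; the robot and the scene stay as the last step left them, time stands still between calls to the robot, and variables do not carry over. Pictures are saved under pics/ and viewed, at most 10 in all, crops included, and the job is handed in when it is done.

Besides the shell and the picture viewer there is one more tool, called after "Emit:" as a command line: name --pt "numbers of a row" for each row, then --argument value for the rest. carry_out: Moves the arm, as the interface text tells. Its arguments: {"type":"object","properties":{"rows":{"type":"array"}},"required":["rows"]}

```bash
mkdir -p pics; cat > h.py <<'E'
import numpy as np, cv2
from bench import arm
def cap(name):
    c=arm.calibration(name); im,d=arm.get_image(name); np.savez('%s.npz'%name,im=im,d=d,K=c['mtx'],T=c['cam_to_world']); return im,d,c
def world(d,K,T):
    v,u=np.indices(d.shape); x=(u-K[0,2])/K[0,0]*d; y=(v-K[1,2])/K[1,1]*d
    P=np.stack([x,-y,-d,np.ones_like(d)],-1); return (P@np.array(T).T)[...,:3]
E
python3 - <<'E'
from h import *
for n in('top','scene'):
    im,d,c=cap(n); cv2.imwrite(f'pics/{n}1.png',cv2.resize(im[...,::-1],(768,576))); print(c)
print(arm.read_state())
E
```

```text
{'mtx': array([[399.2353466 ,   0.        , 255.16710838],
       [  0.        , 399.2353466 , 191.46924613],
       [  0.        ,   0.        ,   1.        ]]), 'cam_to_world': array([[-4.80534677e-02,  9.71630700e-01, -2.31569961e-01,
         3.69048827e+02],
       [-9.98840961e-01, -4.73838913e-02,  8.45588269e-03,
        -2.38000533e+01],
       [-2.75669064e-03,  2.31707897e-01,  9.72781502e-01,
         8.57326207e+02],
       [ 0.00000000e+00,  0.00000000e+00,  0.00000000e+00,
         1.00000000e+00]])}
{'mtx': array([[384.05803646,   0.        , 250.65694914],
       [  0.        , 384.05803646, 200.47396395],
       [  0.        ,   0.        ,   1.        ]]), 'cam_to_world': array([[ 1.51408127e-01, -5.45251440e-01,  8.24485565e-01,
         1.27903830e+03],
       [ 9.88467693e-01,  8.57821630e-02, -1.24791990e-01,
        -1.43136883e+02],
       [-2.68314302e-03,  8.33871866e-01,  5.51951549e-01,
         5.68654826e+02],
       [ 0.00000000e+00,  0.00000000e+00,  0.00000000e+00,
         1.00000000e+00]])}
{'clock': 0.1, 'joints': array([-1.05340031e+00,  3.85479095e-01,  6.76261972e-03, -4.27300896e-04,
       -1.19399216e+00, -2.58598644e-01]), 'joint_vel': array([-1.42953066e-04, -1.56741823e-03,  2.39414269e-03,  1.93633412e-03,
        1.71249244e-05,  7.49034081e-04]), 'joint_efforts': array([ 1.15681320e-03, -3.93320775e+01,  1.88931030e+01,  4.19784531e+00,
       -2.55870647e-03,  1.07725813e-05]), 'position': array([ 159.93476339, -604.00371802,  403.73217104]), 'ee_rot': array([-1.28959675e-01,  9.91649358e-01,  9.60212803e-04, -1.77920975e-04]), 'contact_force': array([ 0.20848724, -0.37739469, -0.1326664 ]), 'wrist_torque': array([ 0.00063015, -0.01985306,  0.00458931]), 'grasp_force': 0.0, 'gripper_width': 85.32236435944746}
```

View pics/top1.png

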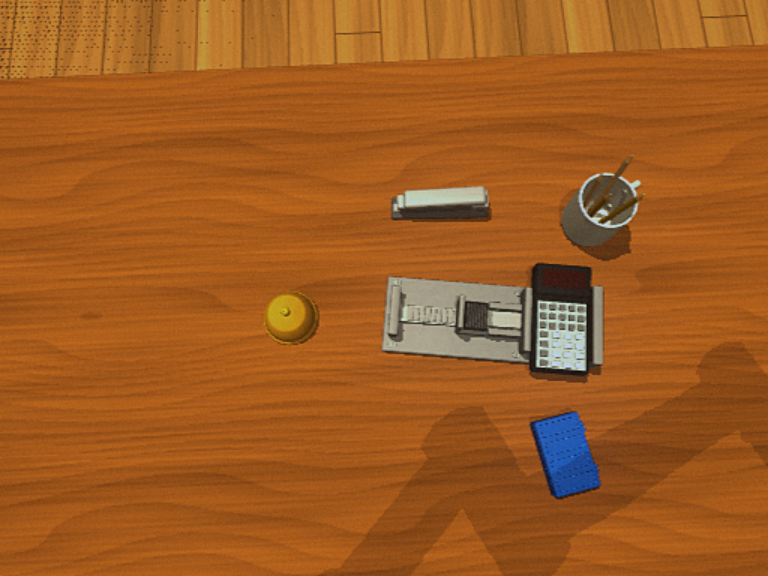

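View pics/scene1.png

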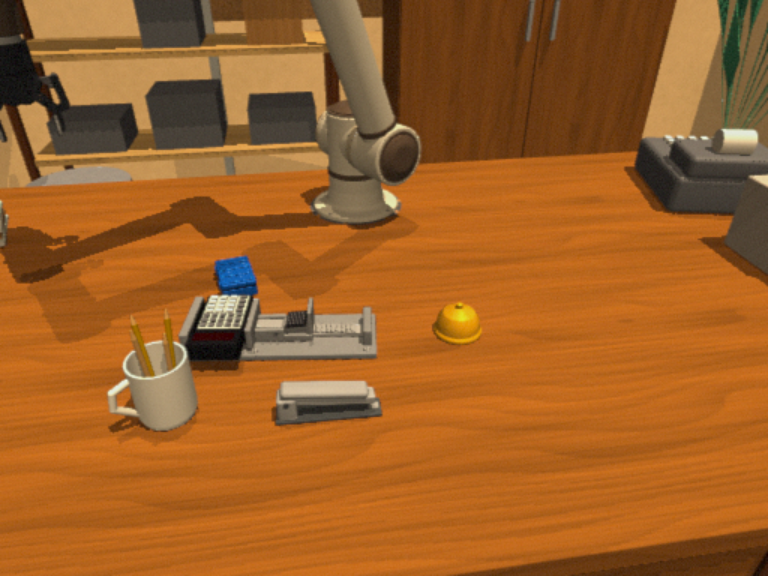

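The top view shows, in display pixels, the end stop at (395,308), push plate at (461,316), black pad at (476,317) and fixed jaw at (598,325). The bar opens toward world +y. Bell, stapler, mug and battery case are all clear of the bar. Next I'll measure the holder pose from the depth.

```bash
python3 - <<'E'
from h import *
z=np.load('top.npz'); P=world(z['d'],z['K'],z['T']); im=z['im']
cv2.imwrite('pics/crop.png',cv2.resize(im[175:255,250:410,::-1],(800,400),interpolation=cv2.INTER_CUBIC))
R=P[175:255,245:412].reshape(-1,3)
def box(pts,n):
    r=cv2.minAreaRect(pts[:,:2].astype(np.float32)); print(n,len(pts),np.round(r[0],1),np.round(r[1],1),round(r[2],2),'z',np.round(np.percentile(pts[:,2],[5,50,95]),1))
# base plate
b=R[(R[:,2]>8)&(R[:,2]<60)]; box(b,'all')
b=R[(R[:,2]>9)&(R[:,2]<15)]; box(b,'base')
# push plate, end stop by image region
def reg(u0,u1,v0,v1,zl,zh,n):
    q=P[v0:v1,u0:u1].reshape(-1,3); q=q[(q[:,2]>zl)&(q[:,2]<zh)]
    if len(q)>3: box(q,n)
reg(300,316,190,235,60,75,'pushplate')
reg(312,326,195,228,38,55,'pad')
reg(253,272,180,232,36,45,'endstop')
reg(340,356,185,245,48,58,'jawfront')
reg(392,405,185,245,46,58,'fixed')
for v in (208,211,214):
    print(v,[tuple(np.round(P[v,u]).astype(int)) for u in range(300,332,2)])
E
```

```text
all 8114 [ 519.8 -180. ] [297.5 149.7] 82.53 z [11. 38. 54.]
base 2718 [ 513.9 -178.7] [296.4 110.1] 82.51 z [10.1 12.5 14.5]
pushplate 85 [ 519.7 -134.6] [ 7.3 46.3] 82.06 z [62.8 67.2 69.5]
pad 254 [ 516.6 -160.2] [27.9 40.4] 85.53 z [40.2 43.  45.2]
endstop 216 [531.8 -45.6] [13.9 69.1] 82.44 z [37.7 40.2 42.9]
jawfront 262 [ 507.6 -227.5] [13.1 89.7] 82.34 z [49.7 52.9 55.7]
fixed 450 [ 500.1 -318.5] [ 19.8 118.9] 84.46 z [48.6 52.2 54.9]
208 [(np.int64(526), np.int64(-124), np.int64(26)), (np.int64(528), np.int64(-129), np.int64(18)), (np.int64(525), np.int64(-132), np.int64(33)), (np.int64(518), np.int64(-131), np.int64(66)), (np.int64(518), np.int64(-135), np.int64(68)), (np.int64(522), np.int64(-143), np.int64(44)), (np.int64(521), np.int64(-147), np.int64(45)), (np.int64(522), np.int64(-151), np.int64(43)), (np.int64(522), np.int64(-155), np.int64(42)), (np.int64(521), np.int64(-159), np.int64(44)), (np.int64(521), np.int64(-164), np.int64(41)), (np.int64(521), np.int64(-167), np.int64(45)), (np.int64(521), np.int64(-172), np.int64(42)), (np.int64(522), np.int64(-177), np.in
[... 917 characters left out ...]
int64(514), np.int64(-128), np.int64(23)), (np.int64(511), np.int64(-130), np.int64(39)), (np.int64(506), np.int64(-131), np.int64(65)), (np.int64(505), np.int64(-134), np.int64(68)), (np.int64(509), np.int64(-142), np.int64(44)), (np.int64(509), np.int64(-146), np.int64(43)), (np.int64(509), np.int64(-150), np.int64(44)), (np.int64(509), np.int64(-154), np.int64(42)), (np.int64(509), np.int64(-159), np.int64(42)), (np.int64(509), np.int64(-163), np.int64(41)), (np.int64(508), np.int64(-167), np.int64(42)), (np.int64(508), np.int64(-171), np.int64(42)), (np.int64(509), np.int64(-176), np.int64(37)), (np.int64(509), np.int64(-181), np.int64(33)), (np.int64(509), np.int64(-185), np.int64(35))]
```

View pics/crop.png

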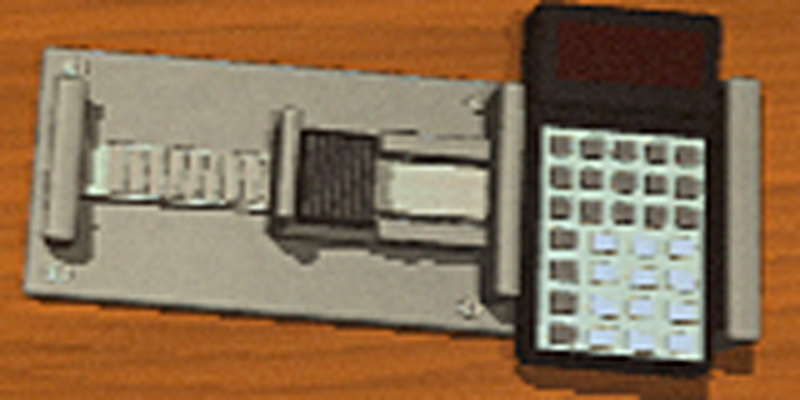

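The crop confirms the depth fit. The bar direction is about (0.131, 0.991), and the push plate's front face is near (519.2, -138.1). The pad centre is near (516.6, -158) at z ≈ 43. I'll close the gripper and traverse high.

Emit:
carry_out --pt "-0.25 0.19 0 0 0 0 -1" --pt "-0.5 0.375 0 0 0 0 -1" --pt "-0.75 0.56 0 0 0 0 -1" --pt "-1 0.75 0 0 0 0 -1" --pt "-1 0.75 0 0 0 0 -1"

```text
clock: 0.72
position: [316.9, -405.1, 404.7]
ee_rot: [-0.132, 0.991, 0.0, 0.0]
contact_force: [-1.5, 0.3, 0.4]
gripper_width: -0.2
grasp_force: 0.0
```

Emit:
carry_out --pt "-0.25 0.19 0 0 0 -0.05 -1" --pt "-0.5 0.375 0 0 0 -0.1 -1" --pt "-0.75 0.56 0 0 0 -0.15 -1" --pt "-1 0.75 0 0 0 -0.2 -1" --pt "-1 0.75 0 0 0 -0.26 -1" --pt "-1 0.75 0 0 0 -0.32 -1" --pt "-1 0.75 0 0 0 -0.376 -1" --pt "-1 0.75 0 0 0 -0.376 -1"

```text
clock: 1.72
position: [469.7, -212.5, 404.3]
ee_rot: [-0.658, 0.753, 0.0, -0.0]
contact_force: [0.5, 0.7, -0.5]
gripper_width: -0.1
grasp_force: 0.0
```

```bash
cat >> h.py <<'E'
from scipy.spatial.transform import Rotation as Ro
def go(tip,L=173):
    s=arm.read_state(); R=Ro.from_quat(s['ee_rot']); M=R.as_matrix()
    t=np.array([.1314,.9913]); yt=M[:,1]
    d=R.inv().apply(np.array(tip)+[0,0,L]-s['position'])
    print('clk',s['clock'],'pos',s['position'].round(1),'F',s['contact_force'].round(2),'w',round(s['gripper_width'],1))
    print('R',M.round(3).tolist()); print('shift frac',(d/200).round(4))
    h=np.array([-.9913,.1314,0])  # want tool y here
    x=np.cross(h,[0,0,-1]); W=np.stack([x,h,[0,0,-1]],1)
    print('turn frac',((R.inv()*Ro.from_matrix(W)).as_rotvec()/np.pi).round(4))
E
python3 -c "
from h import *
go([517.4,-152,120])"
```

```text
clk 1.725 pos [ 469.7 -212.5  404.3] F [ 0.51  0.74 -0.5 ] w -0.1
R [[-0.134, -0.991, -0.001], [-0.991, 0.134, 0.0], [-0.0, 0.001, -1.0]]
shift frac [-0.3316 -0.1965  0.5564]
turn frac [ 0.0003  0.     -0.0007]
```

Emit:
carry_out --pt "-0.166 -0.098 0.1 0 0 0 -1" --pt "-0.332 -0.197 0.3 0 0 0 -1" --pt "-0.332 -0.197 0.5 0 0 0 -1" --pt "-0.332 -0.197 0.656 0 0 0 -1" --pt "-0.332 -0.197 0.656 0 0 0 -1" --pt "-0.332 -0.197 0.656 0 0 0 -1"

```text
clock: 2.48
position: [518.2, -151.6, 274.7]
ee_rot: [-0.659, 0.752, -0.001, 0.001]
contact_force: [0.1, -0.5, 0.2]
gripper_width: 0.5
grasp_force: 0.0
```

```bash
python3 - <<'E'
from h import *
go([517.4,-152,50])
im,d,c=cap('scene'); cv2.imwrite('pics/s2.png',cv2.resize(im[140:260,110:270,::-1],(800,600),interpolation=cv2.INTER_CUBIC))
P=world(d,c['mtx'],c['cam_to_world'])
# gripper points near tool
q=P.reshape(-1,3); m=(np.hypot(q[:,0]-517,q[:,1]+152)<40)&(q[:,2]>85)&(q[:,2]<140); q=q[m]; u=np.array([.1314,.9913]); n=np.array([.9913,-.1314])
c0=np.array([519.2,-138.1])
for a in range(85,140,5):
    s=q[(q[:,2]>=a)&(q[:,2]<a+5)]
    if len(s): print(a,len(s),'along',((s[:,:2]-c0)@u).min().round(1),((s[:,:2]-c0)@u).max().round(1),'across',((s[:,:2]-c0)@n).min().round(1),((s[:,:2]-c0)@n).max().round(1))
print(q[:,2].min())
E
```

```text
clk 2.475 pos [ 518.2 -151.6  274.7] F [ 0.09 -0.52  0.2 ] w 0.5
R [[-0.132, -0.991, 0.002], [-0.991, 0.132, -0.001], [0.0, -0.002, -1.0]]
shift frac [0.0026 0.0042 0.2584]
turn frac [-0.0006 -0.0001 -0.0001]
95 4 along -16.6 -9.7 across 5.7 7.2
100 8 along -22.9 -2.9 across 2.5 11.1
105 20 along -22.9 -2.6 across -2.2 16.6
110 20 along -24.7 -2.7 across -3.7 16.2
115 16 along -24.3 -3.6 across 5.9 15.9
120 18 along -23.9 -3.4 across 6.0 15.7
125 22 along -23.6 -3.0 across 5.6 17.2
130 14 along -22.8 -2.5 across 7.6 16.0
135 6 along -19.6 -2.0 across 10.5 15.4
98.64838319591945
```

View pics/s2.png

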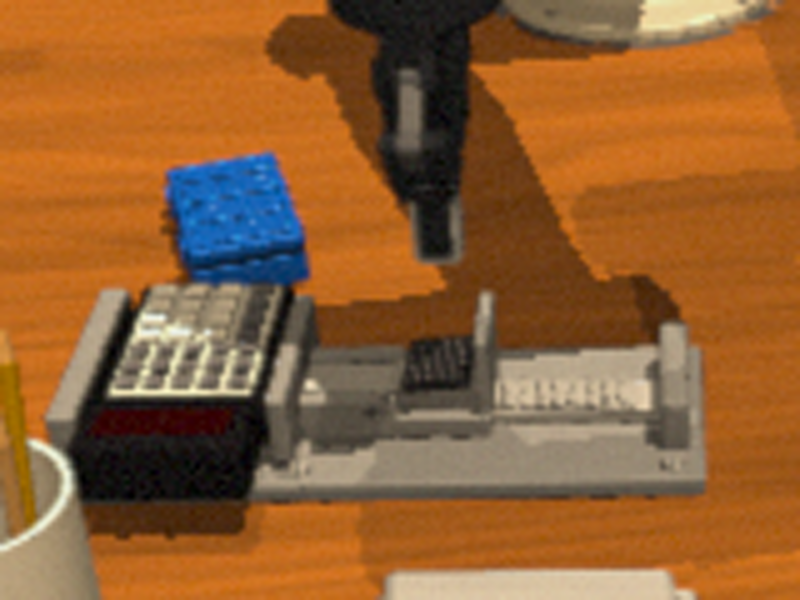

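The picture shows the shut fingertips at display (437,260), directly above the black pad at (437,365) and about 3 mm in front of the push plate. Now I'll descend to just above the pad.

Emit:
carry_out --pt "0.007 0.004 0.13 0 0 0 -1" --pt "0.007 0.004 0.22 0 0 0 -1" --pt "0.007 0.004 0.258 0 0 0 -1" --pt "0.007 0.004 0.258 0 0 0 -1" --pt "0.007 0.004 0.258 0 0 0 -1"

```text
clock: 3.15
position: [517.1, -152.4, 223.0]
ee_rot: [-0.659, 0.752, -0.001, 0.001]
contact_force: [-1.0, 0.3, -0.3]
gripper_width: 0.0
grasp_force: 0.0
```

Emit:
carry_out --pt "0 0 0.015 0 0 0 -1" --pt "0 0 0.03 0 0 0 -1" --pt "0 0 0.03 0 0 0 -1" --pt "0 0 0.03 0 0 0 -1"

```text
clock: 3.65
position: [516.8, -152.3, 216.1]
ee_rot: [-0.659, 0.752, -0.0, 0.0]
contact_force: [0.2, 1.5, 1.3]
gripper_width: -0.3
grasp_force: 0.6
```

Contact felt. Next I'll press further.

Emit:
carry_out --pt "0 0 0.01 0 0 0 -1" --pt "0 0 0.02 0 0 0 -1" --pt "0 0 0.025 0 0 0 -1" --pt "0 0 0.025 0 0 0 -1" --pt "0 0 0.025 0 0 0 -1"

```text
clock: 4.28
position: [516.8, -152.3, 211.1]
ee_rot: [-0.659, 0.752, -0.0, 0.0]
contact_force: [0.9, 3.7, 4.9]
gripper_width: -0.2
grasp_force: 2.3
```

Emit:
carry_out --pt "-0.02 0 0 0 0 0 -1" --pt "-0.04 0 0 0 0 0 -1" --pt "-0.06 0 0 0 0 0 -1" --pt "-0.08 0 0 0 0 0 -1" --pt "-0.1 0 0 0 0 0 -1" --pt "-0.12 0 0 0 0 0 -1" --pt "-0.12 0 0 0 0 0 -1"

```text
clock: 5.15
position: [519.8, -128.0, 210.8]
ee_rot: [-0.659, 0.752, 0.0, 0.0]
contact_force: [0.6, 0.1, 4.0]
gripper_width: 0.1
grasp_force: 1.7
```

```bash
cat > m.py <<'E'
from h import *
im,d,c=cap('top'); P=world(d,c['mtx'],c['cam_to_world'])
u=np.array([.1314,.9913]); n=np.array([.9913,-.1314]); c0=np.array([519.2,-138.1])
q=P[150:260,240:420].reshape(-1,3); a=(q[:,:2]-c0)@u; b=(q[:,:2]-c0)@n
m=(abs(b)>28)&(abs(b)<44)&(a>-110)&(a<60)&(q[:,2]>44)&(q[:,2]<60)
m2=m&(a>-99.5); h=np.histogram(a[m],np.arange(-110,60,4)); print([(int(e),int(k)) for k,e in zip(*h) if k])
s=arm.read_state(); print(s['clock'],s['position'].round(1),s['contact_force'].round(1))
import sys; cv2.imwrite(f'pics/{sys.argv[1]}.png',cv2.resize(im[150:270,240:420,::-1],(720,480),interpolation=cv2.INTER_CUBIC))
E
python3 m.py t2
```

```text
[(-110, 30), (-106, 30), (-102, 16), (-98, 2), (-78, 5), (-74, 11), (-70, 15), (-66, 23)]
5.2 [ 519.8 -128.1  210.8] [0.3 0.8 3.5]
```

The jaw's front plate has moved about 20 mm, so it slides freely. I'll keep pushing.

Emit:
carry_out --pt "-0.03 0 0 0 0 0 -1" --pt "-0.06 0 0 0 0 0 -1" --pt "-0.09 0 0 0 0 0 -1" --pt "-0.12 0 0 0 0 0 -1" --pt "-0.15 0 0 0 0 0 -1" --pt "-0.18 0 0 0 0 0 -1" --pt "-0.21 0 0 0 0 0 -1" --pt "-0.24 0 0 0 0 0 -1" --pt "-0.26 0 0 0 0 0 -1" --pt "-0.27 0 0 0 0 0 -1" --pt "-0.27 0 0 0 0 0 -1"

```text
clock: 6.58
position: [526.8, -74.7, 211.0]
ee_rot: [-0.659, 0.752, 0.0, 0.0]
contact_force: [-0.1, -0.7, 2.5]
gripper_width: -0.2
grasp_force: 1.6
```

Emit:
carry_out --pt "-0.005 0 0 0 0 0 -1" --pt "-0.01 0 0 0 0 0 -1" --pt "-0.015 0 0 0 0 0 -1" --pt "-0.015 0 0 0 0 0 -1"

```text
clock: 7.08
position: [527.1, -72.1, 211.0]
ee_rot: [-0.659, 0.752, 0.0, -0.0]
contact_force: [-0.1, -2.9, 2.7]
gripper_width: 0.3
grasp_force: 2.0
```

```bash
python3 m.py t3
```

```text
[(-110, 33), (-106, 26), (-102, 18), (-98, 1), (-22, 6), (-18, 24), (-14, 30), (-10, 34)]
7.125 [527.2 -72.1 211. ] [ 0.3 -3.9  3.9]
```

Emit:
carry_out --pt "-0.005 0 0 0 0 0 -1" --pt "-0.01 0 0 0 0 0 -1" --pt "-0.01 0 0 0 0 0 -1"

```text
clock: 7.5
position: [527.4, -70.8, 211.0]
ee_rot: [-0.659, 0.752, -0.0, -0.001]
contact_force: [-0.2, -7.7, 3.0]
gripper_width: 0.2
grasp_force: 4.4
```

Emit:
carry_out --pt "-0.005 0 0 0 0 0 -1" --pt "-0.01 0 0 0 0 0 -1" --pt "-0.01 0 0 0 0 0 -1" --pt "-0.01 0 0 0 0 0 -1"

```text
clock: 8.0
position: [527.5, -70.3, 211.0]
ee_rot: [-0.659, 0.752, -0.001, -0.002]
contact_force: [1.2, -16.9, 4.1]
gripper_width: 0.0
grasp_force: 8.8
```

The force has risen to 17 N and motion has stalled, so the jaw is at the end stop. I'll relax the push and lift straight up.

Emit:
carry_out --pt "0.012 0 0 0 0 0 -1" --pt "0.013 0 0 0 0 0 -1" --pt "0.013 0 -0.02 0 0 0 -1" --pt "0.013 0 -0.05 0 0 0 -1" --pt "0.013 0 -0.1 0 0 0 -1" --pt "0.013 0 -0.25 0 0 0 -1" --pt "0.013 0 -0.5 0 0 0 -1" --pt "0.013 0 -0.5 0 0 0 -1" --pt "0.013 0 -0.5 0 0 0 -1"

```text
clock: 9.12
position: [527.2, -70.1, 311.4]
ee_rot: [-0.659, 0.752, -0.0, 0.001]
contact_force: [0.3, -0.2, -0.1]
gripper_width: -0.3
grasp_force: 0.0
```

```bash
python3 m.py t4; python3 - <<'E'
from h import *
im,d,c=cap('scene'); cv2.imwrite('pics/s4.png',cv2.resize(im[140:260,110:270,::-1],(800,600),interpolation=cv2.INTER_CUBIC))
z=np.load('top.npz'); P=world(z['d'],z['K'],z['T']).reshape(-1,3); u=np.array([.1314,.9913]); n=np.array([.9913,-.1314])
for Q,nm in((P,'top'),(world(d,c['mtx'],c['cam_to_world']).reshape(-1,3),'scene')):
    a=(Q[:,:2]-[519.2,-138.1])@u; b=(Q[:,:2]-[519.2,-138.1])@n
    m=(abs(b)<15)&(a>50)&(a<76)&(Q[:,2]>32)&(Q[:,2]<55); print(nm,m.sum(),np.round(np.percentile(Q[m,2],[10,50,90]),1) if m.any() else '')
    m=(abs(b)<20)&(a>60)&(a<95)&(Q[:,2]>58)&(Q[:,2]<75); print('plate',m.sum(),a[m].min().round(1) if m.any() else '',a[m].max().round(1) if m.any() else '')
E
```

```text
[(-110, 30), (-106, 28), (-102, 22), (-98, 1), (-18, 19), (-14, 29), (-10, 32), (-6, 12)]
9.175 [527.  -70.2 310.6] [-0.2 -0.7 -0.1]
top 0 
plate 44 78.5 85.4
scene 74 [38.1 39.3 40.9]
plate 29 78.8 83.6
```

View pics/s4.png

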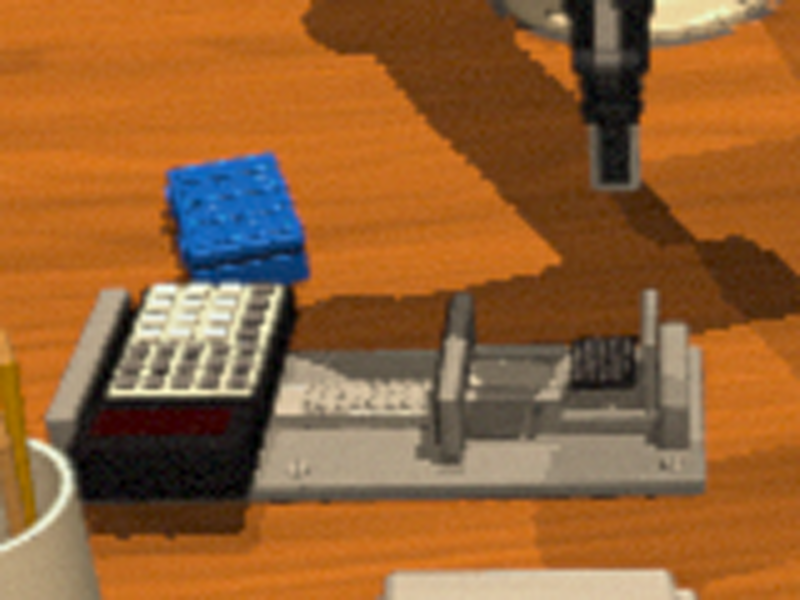

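The jaw stands against the end stop (display 655,380), the calculator is unmoved, and the gripper is clear. I'll check the pad height against a reference before handing in.

```bash
python3 - <<'E'
from h import *
z=np.load('scene.npz'); Q=world(z['d'],z['K'],z['T']).reshape(-1,3); u=np.array([.1314,.9913]); n=np.array([.9913,-.1314])
a=(Q[:,:2]-[519.2,-138.1])@u; b=(Q[:,:2]-[519.2,-138.1])@n
m=(abs(b)<17)&(a>45)&(a<74)&(Q[:,2]>33)&(Q[:,2]<50); p=np.polyfit(a[m]-59,Q[m,2],1); print('pad slope,z',p,m.sum())
for nm,lo,hi,B,t in(('endstop',84,108,33,40),('fixed',-205,-175,50,52),('jawfront',-22,0,40,53),('plate',76,88,20,67)):
    m=(abs(b)<B)&(a>lo)&(a<hi)&(Q[:,2]>t-6)&(Q[:,2]<t+6); print(nm,t,np.percentile(Q[m,2],[50,85,95]).round(1),m.sum())
E
```

```text
pad slope,z [ 0.04652578 39.25387756] 100
endstop 40 [37.6 38.7 39.2] 91
fixed 52 [49.2 50.3 50.8] 161
jawfront 53 [49.9 51.2 51.7] 93
plate 67 [64.4 65.5 66.1] 29
```

The pad slopes up about 0.047 toward the rear and sits at z ≈ 41 after correcting the camera bias. That puts the release near 0.08 rad, resting on a tooth slope, which is within the limit. I'll hand in now.

```bash
python3 -c "
from bench import arm
print(arm.job_done())"
```

```text
the job is handed in; nothing more can be done
None
```

I pushed the jaw back to the end stop (about 78.5 mm by camera) and let go; the release is up at roughly 0.08 rad, the calculator and nearby objects look undisturbed, and the job was handed in at about 9 s with no verdict shown.

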